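# Back the tube reader's ratchet carousel up by one notch

## Task

The sample carousel of the tube reader has clicked on one tube too far, so a tube went past unread: with light pushes of a fingertip, tip the ratchet pawl up out of the teeth by its ball lever, right over so that it stays off, push the carousel back by one notch (clockwise seen from above) by its carrying bail, then tip the pawl down into the teeth again and push the carousel back until it rests against the pawl. Grip, lift or carry nothing; the sample tubes stay standing in their sockets and the other things on the desk stay where they are.

Things in the scene. Friction and masses are not known exactly. Their poses are not given: they have to be found in the camera images.
- carousel_stand: Fixed stand of a tube reader with a 16-tube carousel. Origin on the desk on the carousel's vertical axis; z up, +x from the pawl at its front (robot's side) through the axis to the back, +y left for someone facing the front. (x, y, z) below are mm in this frame. Round base 250 wide, 10 high. An aluminium pedestal outside the carousel, at (-111, 44), 54 high, carries the pawl's pivot.
- carousel (a joint): Turn of the carousel about the stand's z, rad: 0 at the start, + anticlockwise from above (forward). Notch: 0.393. At 0 the pawl stops it from going back (clockwise). Lifting the pawl nudges it up to +0.03. Pawl off: turns freely, 0.1 N m friction. Pawl dropped at about -0.35: it lies on the ramp; then push back to the stop at -0.393. Beyond, the pawl lands on the next tooth.
- carousel_hub (a point): On the carousel's axis, at (0, 0, 75), top of its hub. The carousel is a steel plate 204 across with 16 sawtooth teeth on its upper face near the rim (radius 86 to 102, roots z = 26, tips z = 34); inside them a grey block 146 across, top at z = 56, with 16 tube sockets on radius 58. The tubes reach up to z = 120.
- reader_window (a point): Centre of the dark window of the fixed reader, at (108, 0, 55), facing the axis. Its white housing stands behind the window at the back of the stand, 74 wide, x = 113 to 155, up to z = 111.
- pawl (a joint): Pawl angle, rad: 0 nose fully down between teeth, 0.18 nose on a tooth tip, 1.01 thrown over on its stop, where it stays. Works by weight: from below about 0.65 it falls back into the teeth, from above it falls over to the stop. It swings in the plane x = -94, about an axis along x. The 14 wide nose points from the pivot to -y and meets the teeth at y = 0. Tips with about 1 N.
- pawl_pivot (a point): Pivot of the pawl, at (-94, 44, 46). From here a straight 10 mm round steel lever rises to the ball.
- pawl_ball (a point): Centre of the black 22 mm ball on the end of the pawl's lever, 95 mm from the pivot, at (-94, 44 - 95 sin(0.524 - a), 46 + 95 cos(0.524 - a)) for pawl angle a: (-94, -3, 128) with the pawl down (lever leaning 30 degrees to -y), (-94, 89, 130) thrown over (leaning 28 degrees to +y).
- bail_leg_left (a point): On the left upright leg of the carrying bail, (0, 79, 125) at the start. The bail is a U of 10 mm round steel bar fixed to the carousel and turning with it: upright legs at radius 79 on both sides, straight from z = 26 to 135, bent into a level bar across the axis, centre z = 155, with a black sleeve. Turning back one notch, this leg goes to (30, 73).
- bail_leg_right (a point): The same point on the other leg, (0, -79, 125) at the start; one notch back it is at (-30, -73). An orange lidded bucket, 260 wide and about 230 tall, stands on the desk beyond this side, its near wall some 60 from the base: pass above it.
- tube_1: A loose, capped sample tube, 13 mm thick with a 17 mm cap, 101 mm tall, standing upright in one of the carousel's sockets. Origin at the centre of its foot (z = 19 mm when seated).
- tube_2: A loose, capped sample tube, 13 mm thick with a 17 mm cap, 101 mm tall, standing upright in one of the carousel's sockets. Origin at the centre of its foot (z = 19 mm when seated).
- tube_3: A loose, capped sample tube, 13 mm thick with a 17 mm cap, 101 mm tall, standing upright in one of the carousel's sockets. Origin at the centre of its foot (z = 19 mm when seated).
- tube_4: A loose, capped sample tube, 13 mm thick with a 17 mm cap, 101 mm tall, standing upright in one of the carousel's sockets. Origin at the centre of its foot (z = 19 mm when seated).
- tube_5: A loose, capped sample tube, 13 mm thick with a 17 mm cap, 101 mm tall, standing upright in one of the carousel's sockets. Origin at the centre of its foot (z = 19 mm when seated).
- tube_6: A loose, capped sample tube, 13 mm thick with a 17 mm cap, 101 mm tall, standing upright in one of the carousel's sockets. Origin at the centre of its foot (z = 19 mm when seated).
- dropper_a: Bystander: white dropper bottle, 27 mm thick, 78 mm tall, on the desk in front of or behind the stand. Origin at the centre of its foot.
- dropper_b: Bystander: a second such dropper bottle, on the other side of the stand.
- pen_marker: Bystander: black marker pen standing on end, 22 mm thick, 95 mm tall, on the desk behind the stand. Origin at the centre of its foot.

How it is judged:
By the outcome, as a careful person would: the job done as asked, in the order asked, and still so for the second after the job is handed in, with the robot touching nothing.
It also fails if it takes over 58 s, if anything falls off the work surface, if the arm or the gripper's body presses on something with over 40 N, if the wrist force passes 120 N, or if a joint passes its speed limit or range.

## Robot

A 6-joint arm with a two-finger parallel gripper is mounted at the origin on a cart in front of the work surface, level with it; the furniture and walls round the work are solid. World frame = base frame: x ahead of the robot, y to its left, z up, the work surface at z = 0. Lengths are in m, angles in rad, forces in N, time in s.
With the tool pointing down it reaches from about 0.35 to 0.975 m from the base axis. Payload 7.1 kg.
Tool frame: the origin (TCP) lies midway between the tips of the shut fingers; the grasp point (between the pads) lies 19 mm behind it; z points along the fingers, y is the line along which they close (so a half turn about z gives the same grasp; the last joint's range is limited). The gripper opens to 88 mm and grips with 3 to 60 N. Pads are 20 mm wide; open, the fingers measure 115 mm over their backs; the gripper's body (75 mm by 178 mm) begins 61 mm behind the grasp point.
Start: joints at [1.132, 0.423, 1.63, -0, 1.089, -0.019], TCP at [0.255, 0.571, 0.223] pointing down, gripper open.
Joint ranges: [-3, 3], [-0.9, 2.11], [0.09, 2.58], [-1.31, 4.45], [0.11, 2.69], [-2.54, 2.54]. Speed limits (rad/s): [2.39, 2.39, 3.01, 3.14, 3.14, 3.14].

## Interface

Orientations are given as [roll, pitch, yaw] about the fixed x, y, z axes, in that order (R = Rz(yaw) Ry(pitch) Rx(roll)).
In Python, from plant import r gives the robot as it stands.
- The arm moves only by the tool carry_out, never from a script. Its argument "moves" is a list of rows, each an object of numbers: "x", "y", "z": the shift along the tool's x, y, z in cm; "rx", "ry", "rz": the turn, a rotation vector about the tool's x, y, z in rad. In form: [{"x": .., "y": .., "z": .., "rx": .., "ry": .., "rz": ..}, ...]. A call has 1 to 5 rows; each row shifts and turns the commanded pose from where the row before left it, along the tool's axes as they then stand; what a row does not reach is not made up. A row lasts 1/12 s, in which the tool goes at most 41.7 mm and 7.16 degrees, less where a joint would pass 70% of its speed; a pose out of reach is approached as far as the arm can. A call is refused whole if a number of a shift passes 4.17 or a number of a turn 0.125, either way. A call with a gripper value outside its range is refused whole. "jaw" is the closure in counts, from 0 (fully open) to 255 (shut), set as the call begins (left out, the last holds). The fingers move at their own pace and stop on an object; "grip_force" is the grip in N (left out, the last holds). Time passes only in rows, so rows that do not move let the fingers close. It gives the time, the measured TCP pose, the force, the opening and the grip force at its end, in the units of the state.
- r.get_state(): the state, without advancing time (a new reading comes with each control period).
- r.get_image(name): name is "side" or "top" or "wrist"; returns (picture, depth): 384x512x3 uint8, red, green, blue; 384x512 float32, m along the optical axis (not along the pixel's ray), 0 where there is no reading.
- r.calibration(name): a dict with "mtx" (3x3 intrinsics, pixels), "rvec" (rotation vector, rad) and "tvec" (3), from world to camera coordinates, as OpenCV has them; the wrist camera has in their place "mount" (4x4, takes a point from camera to tool coordinates, whose origin is the TCP and whose axes are the flange's). Camera axes: x right, y down, z forward; pixel columns grow to the right and rows downward; lengths in m; the calibration is good to about 2 mm. A picture is of the moment at which its call begins: read the wrist's pose just before it. calibration takes no time and is no camera call.
- r.close_job(): hands the job in; it is judged then, once.
The state is a dict: "clock": time; "joint_pos": joint angles; "joint_velocities": joint speeds; "tau": joint torques, N m; "position": TCP position; "orientation": TCP orientation; "ft_force": force on the tool from outside, world axes, zero at the start; "moment": the same for the moment, N m; "grip_width": finger opening in m; "grasp_force": force on a finger pad.
Only numpy, scipy, OpenCV 4.12 (cv2) and the standard library are available. Lean on these libraries where they do the work, as an engineer would, in place of code of your own. Each camera call takes 0.05 s, during which the arm holds its last target. There are 200 camera calls.

## Working session

There is one attempt and no reset: what is moved stays moved. The work goes in short steps, Python scripts to look and compute and a tool call to move; the robot and the scene stay as the last step left them, time stands still between calls to the robot, and variables do not carry over. Pictures are saved under pics/ and viewed, at most 10 in all, crops included, and the job is handed in when it is done.

Besides the shell and the picture viewer there is one more tool, called after "Call:" in YAML: its name, and indented under it one key for each argument. carry_out: Moves the arm, as the interface text tells. Its arguments: {"type":"object","properties":{"moves":{"type":"array","items":{"type":"object","properties":{"x":{"type":"number"},"y":{"type":"number"},"z":{"type":"number"},"rx":{"type":"number"},"ry":{"type":"number"},"rz":{"type":"number"}}}},"jaw":{"type":"number"},"grip_force":{"type":"number"}},"required":["moves"]}

```bash
mkdir -p pics; ls; python3 - <<'E'
from plant import r
import cv2,numpy as np
s=r.get_state();print(s)
for n in("side","top"):
    p,d=r.get_image(n);cv2.imwrite(f"pics/{n}0.png",p[:,:,::-1]);np.savez(f"{n}0.npz",p=p,d=d)
    c=r.calibration(n);R=cv2.Rodrigues(np.array(c['rvec']))[0];print(n,c['mtx'],"cam pos",-R.T@np.array(c['tvec']).ravel(),"fwd",R[2])
E
```

```text
pics
{'clock': 0.0, 'joint_pos': array([ 1.13196581e+00,  4.23822664e-01,  1.63072004e+00, -2.77798137e-06,
        1.08858642e+00, -1.90160719e-02]), 'joint_velocities': array([ 0.00011716,  0.00029176, -0.00156021,  0.00018907, -0.00155955,
       -0.00077659]), 'tau': array([ 1.57966799e-03, -5.44631016e+01, -2.73668200e+01,  6.44223858e-02,
        2.28519947e-02, -1.24249409e-04]), 'position': array([0.25448774, 0.57021613, 0.22190124]), 'orientation': array([-3.14005641e+00, -2.67571145e-05,  2.72177947e+00]), 'ft_force': array([0.44884308, 0.39603741, 0.53732201]), 'moment': array([0.02470938, 0.00043931, 0.00803544]), 'grasp_force': 0.0, 'grip_width': 0.08788101303547904}
side [[482.94117198   0.         261.06883419]
 [  0.         482.94117198 189.07282059]
 [  0.           0.           1.        ]] cam pos [0.45205045 0.97797434 0.77369844] fwd [ 0.06402526 -0.71295243 -0.69828333]
top [[458.47850776   0.         260.40115656]
 [  0.         458.47850776 194.06528351]
 [  0.           0.           1.        ]] cam pos [0.32714748 0.24926024 1.19936741] fwd [ 0.17471348  0.00846809 -0.9845829 ]
```

View pics/side0.png

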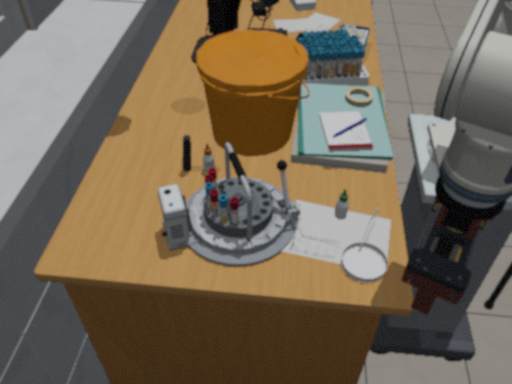

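View pics/top0.png

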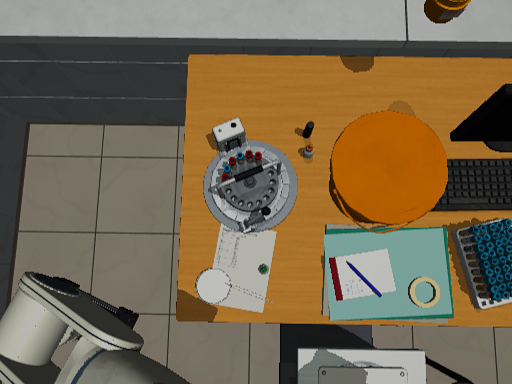

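The side view shows the reader at about (175,215), the ball at (283,165) and the sleeve at (235,160). The top view shows the base centre near (250,187), the reader at (230,133), and the bucket to the right. Next I measure the stand's pose.

```bash
cat > h.py <<'E'
import cv2,numpy as np
from plant import r
def cam(n):
    c=r.calibration(n);R=cv2.Rodrigues(np.array(c['rvec']))[0];return np.array(c['mtx']),R,np.array(c['tvec']).ravel()
def cloud(n,d):
    K,R,t=cam(n);v,u=np.mgrid[0:d.shape[0],0:d.shape[1]]
    P=np.stack([(u-K[0,2])/K[0,0]*d,(v-K[1,2])/K[1,1]*d,d],-1)
    return (P-t)@R
def plane(n,uv,z):
    K,R,t=cam(n);C=-R.T@t;w=R.T@np.linalg.inv(K)@np.array([*uv,1.]);return C+w*(z-C[2])/w[2]
def proj(n,X):
    K,R,t=cam(n);return cv2.projectPoints(np.float64(X).reshape(-1,3),R,t,K,None)[0][:,0]
def frame(pos,yaw):
    return lambda q:np.array([pos[0]+np.cos(yaw)*q[0]-np.sin(yaw)*q[1],pos[1]+np.sin(yaw)*q[0]+np.cos(yaw)*q[1],q[2]])
E
python3 - <<'E'
from h import *
for n,(u0,u1,v0,v1) in {"top":(195,305,110,240),"side":(150,310,135,270)}.items():
    f=np.load(n+"0.npz");p=f['p'].astype(int);X=cloud(n,f['d'])
    m=np.zeros(p.shape[:2],bool);m[v0:v1,u0:u1]=1;m&=f['d']>0
    sat=p.max(2)-p.min(2);z=X[...,2]
    # base disc: grey
    g=m&(sat<40)&(z>.004)&(z<.017)
    k,l,st,c=cv2.connectedComponentsWithStats(g.astype(np.uint8));i=1+st[1:,4].argmax()
    cs,_=cv2.findContours((l==i).astype(np.uint8),cv2.RETR_EXTERNAL,2);h=cv2.convexHull(max(cs,key=cv2.contourArea))
    h2=np.array([plane(n,q,.010) for q in h[:,0]])[:,:2]
    A=np.c_[2*h2,np.ones(len(h2))];s=np.linalg.lstsq(A,(h2**2).sum(1),rcond=None)[0]
    print(n,"base c",s[:2],"r",np.sqrt(s[2]+s[:2]@s[:2]),len(h2), np.abs(np.hypot(*(h2-s[:2]).T)-.125).max())
    w=m&(sat<40)&(p.min(2)>120)&(abs(z-.111)<.006)&(np.hypot(X[...,0]-s[0],X[...,1]-s[1])>.105)
    if w.sum():
        rr=cv2.minAreaRect(X[w][:,:2].astype(np.float32)*1000);print("reader",X[w].mean(0),w.sum(),rr)
    dk=m&(p.max(2)<60)
    for nm,a,b in(("ball",.115,.146),("sleeve",.15,.172)):
        q=dk&(z>a)&(z<b);k,l,st,c=cv2.connectedComponentsWithStats(q.astype(np.uint8))
        for i in range(1,k):
            if st[i,4]>8: print(nm,st[i],c[i],X[l==i].mean(0),z[l==i].max())
    mid=m&(sat<60)&(z>.150)&(z<.17);print("bar",X[mid].mean(0),mid.sum(),cv2.minAreaRect(X[mid][:,:2].astype(np.float32)*1000))
E
```

```text
top base c [0.56343953 0.29002396] r 0.1263582482514511 37 0.03196132814628816
reader [0.68196711 0.3420261  0.10944058] 389 ((683.0379028320312, 341.6427001953125), (39.59950637817383, 70.81057739257812), 24.102495193481445)
ball [247 152   4   3   9] [248.44444444 152.77777778] [0.62081267 0.28940409 0.11743997] 0.1202741968906501
ball [238 154   4   3   9] [239.44444444 154.66666667] [0.61595585 0.31126369 0.1166117 ] 0.11826071101754675
ball [230 159   4   3   9] [231.88888889 160.        ] [0.60208387 0.32924153 0.11747204] 0.1189000058096257
ball [223 175   4   4   9] [224.77777778 176.44444444] [0.56092459 0.34526612 0.11768354] 0.12074753867514319
ball [217 189   4   3  10] [218.8 189.9] [0.52486685 0.35708781 0.13274204] 0.1448971143697307
ball [261 207  10   9  63] [265.33333333 210.88888889] [0.47623849 0.24619578 0.1345753 ] 0.1420271438524364
sleeve [234 165  30  17 203] [248.27586207 173.30049261] [0.55975108 0.28709175 0.1615533 ] 0.16714812522405814
bar [0.55937077 0.28772904 0.15960228] 367 ((559.9535522460938, 287.5362854003906), (16.843271255493164, 157.56948852539062), 23.037137985229492)
side base c [0.57592474 0.29545937] r 0.13164571657973406 20 0.039971944371808954
reader [0.68417661 0.34799387 0.10964792] 466 ((684.9239501953125, 344.3846130371094), (37.094139099121094, 72.8788070678711), 24.773845672607422)
ball [278 162   8   8  51] [281.43137255 165.47058824] [0.47719456 0.25297159 0.13404458] 0.13991704984573125
sleeve [229 153  15  23 142] [235.84507042 163.64084507] [0.5633631  0.28958046 0.16214735] 0.16560230245893245
bar [0.55770603 0.29944222 0.15969729] 371 ((560.0078735351562, 291.8921203613281), (15.50929069519043, 152.31883239746094), 24.213336944580078)
```

The measurements agree: axis ≈ (0.561, 0.2885), yaw ≈ 0.417 from both the reader and the bail, and the ball within about 3 mm of its prediction. I'll close the jaw and turn the tool so its x is stand +y and its y is stand +x, then go to the −y side of the ball, staying high.

Call:
carry_out:
  moves:
    - {"rz":0.122}
    - {"rz":0.122}
    - {"rz":0.122}
    - {"rz":0.122}
    - {"rz":0.122}
  jaw: 255

```text
$.moves[0]: bad value
```

Call:
carry_out:
  moves:
    - {"rz":0.122}
    - {"x":-2.5,"y":0.4}
    - {"x":-2.8,"y":0.5}
    - {"x":-2.8,"y":0.5}
    - {"x":-2.8,"y":0.5}

```text
$.moves[0]: bad value
```

Call:
carry_out:
  moves:
    - {"x":-2.8,"y":0.5}
    - {"x":-2.8,"y":0.5}
    - {"x":-2.8,"y":0.5}
    - {"x":-2.8,"y":0.5}
    - {"x":-2.8,"y":0.5}

```text
$.moves[0]: bad value
```

Call:
carry_out:
  moves:
    - {"x":-2.8,"y":0.5}
    - {"x":-2.8,"y":0.5}
    - {"x":-2.8,"y":0.5}
    - {"x":-2.8,"y":0.5}
    - {}

```text
$.moves[0]: bad value
```

Call:
carry_out:
  moves:
    - {"x":0,"y":0,"z":0,"rx":0,"ry":0,"rz":0.122}
    - {"x":0,"y":0,"z":0,"rx":0,"ry":0,"rz":0.122}
    - {"x":0,"y":0,"z":0,"rx":0,"ry":0,"rz":0.122}
    - {"x":0,"y":0,"z":0,"rx":0,"ry":0,"rz":0.122}
    - {"x":0,"y":0,"z":0,"rx":0,"ry":0,"rz":0.122}
  jaw: 255

```text
clock: 0.52
position: [0.2546, 0.5704, 0.2222]
orientation: [-3.141, 0.001, 2.106]
ft_force: [0.1, -0.1, 0.0]
grip_width: 0.0581
grasp_force: 0.0
```

All six keys are needed in each row.

Call:
carry_out:
  moves:
    - {"x":0,"y":0,"z":0,"rx":0,"ry":0,"rz":0.117}
    - {"x":-2.8,"y":0.5,"z":0,"rx":0,"ry":0,"rz":0}
    - {"x":-2.8,"y":0.5,"z":0,"rx":0,"ry":0,"rz":0}
    - {"x":-2.8,"y":0.5,"z":0,"rx":0,"ry":0,"rz":0}
    - {"x":-2.8,"y":0.5,"z":0,"rx":0,"ry":0,"rz":0}

```text
clock: 0.93
position: [0.3192, 0.4757, 0.2222]
orientation: [-3.141, 0.001, 1.996]
ft_force: [0.8, -0.2, -0.2]
grip_width: 0.0246
grasp_force: 0.0
```

Call:
carry_out:
  moves:
    - {"x":-2.8,"y":0.5,"z":0,"rx":0,"ry":0,"rz":0}
    - {"x":-2.8,"y":0.5,"z":0,"rx":0,"ry":0,"rz":0}
    - {"x":-2.8,"y":0.5,"z":0,"rx":0,"ry":0,"rz":0}
    - {"x":-2.8,"y":0.5,"z":0,"rx":0,"ry":0,"rz":0}
    - {"x":-2.8,"y":0.5,"z":0,"rx":0,"ry":0,"rz":0}

```text
clock: 1.35
position: [0.3998, 0.3582, 0.2224]
orientation: [-3.141, 0.0, 1.995]
ft_force: [0.1, 0.0, -0.8]
grip_width: 0.0007
grasp_force: 0.0
```

Call:
carry_out:
  moves:
    - {"x":-2.8,"y":0.5,"z":0,"rx":0,"ry":0,"rz":0}
    - {"x":-2.8,"y":0.5,"z":0,"rx":0,"ry":0,"rz":0}
    - {"x":-2.8,"y":0.5,"z":0,"rx":0,"ry":0,"rz":0}
    - {"x":-2.8,"y":0.5,"z":0,"rx":0,"ry":0,"rz":0}
    - {"x":0,"y":0,"z":0,"rx":0,"ry":0,"rz":0}

```text
clock: 1.77
position: [0.4656, 0.2625, 0.2225]
orientation: [-3.141, 0.001, 1.992]
ft_force: [-0.6, 0.2, -1.0]
grip_width: 0.0006
grasp_force: 0.0
```

Call:
carry_out:
  moves:
    - {"x":-3.0,"y":0.2,"z":0,"rx":0,"ry":0,"rz":0}
    - {"x":-3.0,"y":0.2,"z":0,"rx":0,"ry":0,"rz":0}
    - {"x":0,"y":0,"z":3.5,"rx":0,"ry":0,"rz":0}
    - {"x":0,"y":0,"z":3.5,"rx":0,"ry":0,"rz":0}
    - {"x":0,"y":0,"z":3.5,"rx":0,"ry":0,"rz":0}

```text
clock: 2.18
position: [0.4924, 0.2127, 0.117]
orientation: [3.14, -0.0, 1.994]
ft_force: [-0.1, 0.4, -0.1]
grip_width: 0.0005
grasp_force: 0.0
```

Call:
carry_out:
  moves:
    - {"x":0,"y":0,"z":0,"rx":0,"ry":0,"rz":0}

```text
clock: 2.27
position: [0.4877, 0.2111, 0.1119]
orientation: [-3.131, -0.001, 1.994]
ft_force: [-1.9, -0.0, -1.3]
grip_width: 0.0005
grasp_force: 0.0
```

```bash
python3 - <<'E'
from h import *
s=r.get_state();print(s['position'],s['ft_force'])
p,d=r.get_image("side");cv2.imwrite("pics/s1.png",cv2.resize(p[130:280,140:340,::-1],None,fx=4,fy=4,interpolation=2))
F=frame((.561,.2885),.417)
print(proj("side",[F((-.094,-.003,.128)),F((0,.079,.125)),F((0,0,.155)),s['position']]))
E
```

```text
[0.48765075 0.21109373 0.11194738] [-1.85014132 -0.02966367 -1.33440023]
[[281.94935621 166.02801883]
 [249.23753003 205.12986803]
 [237.18388945 166.0746271 ]
 [277.44509321 159.81758596]]
```

View pics/s1.png

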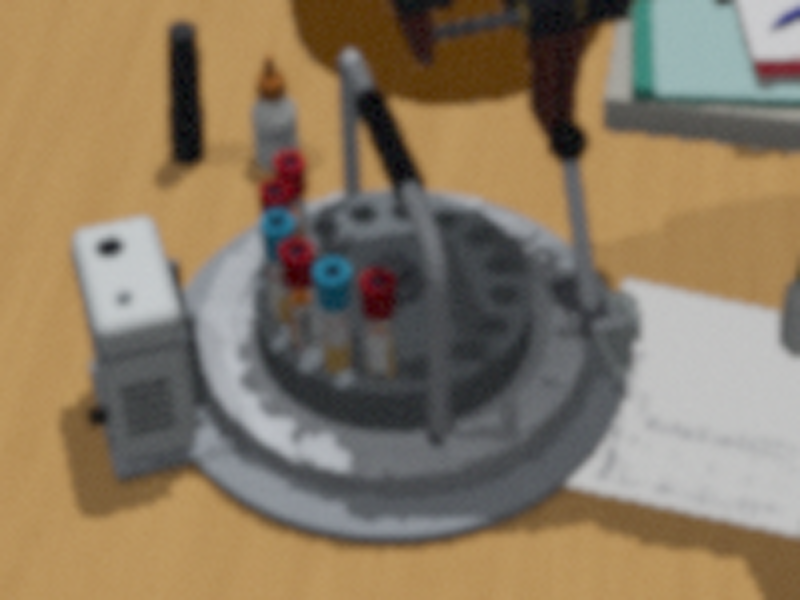

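The ball is at about (567,140) in the crop with the finger just behind it. A second dark object at (415,30) is unexplained, and the pose drifted with a small force, so I look wider before pushing.

Call:
carry_out:
  moves:
    - {"x":0,"y":0,"z":0,"rx":0,"ry":0,"rz":0}
    - {"x":0,"y":0,"z":0,"rx":0,"ry":0,"rz":0}
    - {"x":0,"y":0,"z":0,"rx":0,"ry":0,"rz":0}

```text
clock: 2.57
position: [0.4934, 0.2135, 0.1199]
orientation: [3.138, 0.0, 1.995]
ft_force: [0.5, 1.1, -0.7]
grip_width: 0.0002
grasp_force: 0.0
```

```bash
python3 - <<'E'
from h import *
s=r.get_state();print(s['position'],s['orientation'],s['ft_force'],s['moment'],s['joint_pos'])
p,d=r.get_image("side");q,e=r.get_image("top")
cv2.imwrite("pics/s2.png",np.hstack([cv2.resize(p[30:230,180:380,::-1],(400,400)),cv2.resize(q[110:310,180:380,::-1],(400,400))]))
X=cloud("side",d)[130:150,235:250];print(np.round(X[::5,::3],3).tolist())
E
```

```text
[0.49337798 0.21353742 0.11987487] [3.13777491e+00 1.13565403e-04 1.99515590e+00] [ 0.47214203  1.14723808 -0.70322937] [-0.01354136  0.03952255  0.00787177] [ 3.86309314e-01  4.41393938e-01  1.89540229e+00  4.42154397e-05
  8.00977126e-01 -3.80811845e-02]
[[[0.596, 0.084, 0.084], [0.559, 0.277, 0.234], [0.554, 0.278, 0.234], [0.549, 0.275, 0.233], [0.567, 0.089, 0.09]], [[0.597, 0.08, 0.066], [0.563, 0.252, 0.202], [0.555, 0.272, 0.218], [0.549, 0.276, 0.222], [0.544, 0.27, 0.217]], [[0.598, 0.08, 0.05], [0.59, 0.081, 0.053], [0.556, 0.267, 0.203], [0.549, 0.275, 0.209], [0.568, 0.084, 0.057]], [[0.599, 0.074, 0.03], [0.591, 0.079, 0.036], [0.583, 0.082, 0.039], [0.575, 0.084, 0.041], [0.568, 0.085, 0.042]]]
```

View pics/s2.png

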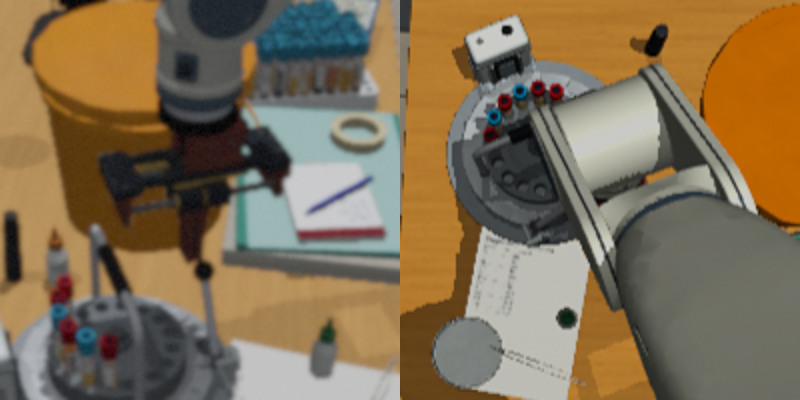

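The dark shape is just the gripper body's wing at z ≈ 0.20, clear of everything. The tip is 17 mm short of the ball, so I push it gently toward stand +y.

Call:
carry_out:
  moves:
    - {"x":0.5,"y":0,"z":0,"rx":0,"ry":0,"rz":0}
    - {"x":0.5,"y":0,"z":0,"rx":0,"ry":0,"rz":0}
    - {"x":0.5,"y":0,"z":0,"rx":0,"ry":0,"rz":0}
    - {"x":0.5,"y":0,"z":0,"rx":0,"ry":0,"rz":0}
    - {"x":0.5,"y":0,"z":0,"rx":0,"ry":0,"rz":0}

```text
clock: 3.08
position: [0.4817, 0.236, 0.1179]
orientation: [3.141, 0.0, 1.995]
ft_force: [0.7, -1.8, 0.9]
grip_width: 0.0004
grasp_force: 0.7
```

Call:
carry_out:
  moves:
    - {"x":0.5,"y":0,"z":0,"rx":0,"ry":0,"rz":0}
    - {"x":0.5,"y":0,"z":0,"rx":0,"ry":0,"rz":0}
    - {"x":0.5,"y":0,"z":0,"rx":0,"ry":0,"rz":0}
    - {"x":0.5,"y":0,"z":0,"rx":0,"ry":0,"rz":0}
    - {"x":0.5,"y":0,"z":0,"rx":0,"ry":0,"rz":0}

```text
clock: 3.5
position: [0.4711, 0.2587, 0.1176]
orientation: [-3.141, -0.0, 1.995]
ft_force: [0.2, -0.1, -0.3]
grip_width: 0.0003
grasp_force: 0.1
```

Call:
carry_out:
  moves:
    - {"x":0.5,"y":0,"z":0,"rx":0,"ry":0,"rz":0}
    - {"x":0.5,"y":0,"z":0,"rx":0,"ry":0,"rz":0}
    - {"x":0.5,"y":0,"z":0,"rx":0,"ry":0,"rz":0}
    - {"x":0.5,"y":0,"z":0,"rx":0,"ry":0,"rz":0}
    - {"x":0.5,"y":0,"z":0,"rx":0,"ry":0,"rz":0}

```text
clock: 3.92
position: [0.4609, 0.2815, 0.1177]
orientation: [-3.142, -0.0, 1.995]
ft_force: [0.2, -0.4, -0.1]
grip_width: 0.0001
grasp_force: 0.0
```

Call:
carry_out:
  moves:
    - {"x":0.5,"y":0,"z":0,"rx":0,"ry":0,"rz":0}
    - {"x":0.4,"y":0,"z":0,"rx":0,"ry":0,"rz":0}
    - {"x":0,"y":0,"z":0,"rx":0,"ry":0,"rz":0}
    - {"x":0,"y":0,"z":0,"rx":0,"ry":0,"rz":0}
    - {"x":0,"y":0,"z":0,"rx":0,"ry":0,"rz":0}

```text
clock: 4.33
position: [0.4575, 0.2892, 0.1176]
orientation: [-3.142, 0.0, 1.995]
ft_force: [0.2, -0.2, 0.8]
grip_width: 0.0002
grasp_force: 0.0
```

```bash
cat >> h.py <<'E'
def report(name=None):
    s=r.get_state();a=.417;D=s['position'][:2]-(.561,.2885)
    print("TCP stand mm",np.round([1e3*(np.cos(a)*D[0]+np.sin(a)*D[1]),1e3*(-np.sin(a)*D[0]+np.cos(a)*D[1]),1e3*s['position'][2]],1),"F",np.round(s['ft_force'],1),"t",s['clock'])
    p,d=r.get_image("side");X=cloud("side",d);q=p.astype(int)
    M=np.stack([np.cos(a)*(X[...,0]-.561)+np.sin(a)*(X[...,1]-.2885),-np.sin(a)*(X[...,0]-.561)+np.cos(a)*(X[...,1]-.2885),X[...,2]],-1)*1e3
    # ball: dark near x=-94 ; left leg near radius 79, z 90..130
    b=(q.max(2)<60)&(abs(M[...,0]+94)<16)&(M[...,2]>105)&(M[...,2]<146)&(abs(M[...,1])<110)
    if b.any(): print("ball",np.median(M[b],0).round(1),b.sum())
    l=(abs(np.hypot(M[...,0],M[...,1])-82)<10)&(M[...,2]>75)&(M[...,2]<118)&(M[...,1]>30)&(abs(M[...,0])<60)
    if l.any():
        m=np.median(M[l],0);print("leg",m.round(1),l.sum(),"angle",-np.arctan2(m[0],m[1]).round(3))
    if name: cv2.imwrite(f"pics/{name}.png",cv2.resize(p[100:280,140:340,::-1],None,fx=3,fy=3,interpolation=2))
    return M,p
E
python3 -c "
from h import *
report('s3')"
```

```text
TCP stand mm [-94.4  42.5 117.6] F [ 0.2 -0.2  0.8] t 4.3333
ball [-90.8  56.7 137. ] 128
leg [-0.2 82.1 96.8] 75 angle 0.002
```

View pics/s3.png

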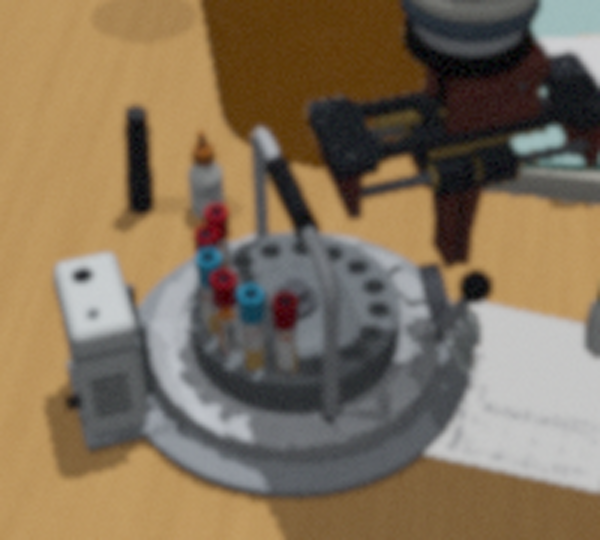

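The pawl is thrown over (ball at (475,285), nose up) and stays off; the tubes and bail look unchanged. Next I lift, move behind the left leg and come down.

Call:
carry_out:
  moves:
    - {"x":0,"y":0,"z":-2.5,"rx":0,"ry":0,"rz":0}
    - {"x":0,"y":0,"z":-2.5,"rx":0,"ry":0,"rz":0}
    - {"x":0,"y":0,"z":-2.5,"rx":0,"ry":0,"rz":0}
    - {"x":1.3,"y":2.0,"z":0,"rx":0,"ry":0,"rz":0}
    - {"x":1.3,"y":2.0,"z":0,"rx":0,"ry":0,"rz":0}

```text
clock: 4.8
position: [0.4843, 0.3296, 0.195]
orientation: [3.138, -0.0, 1.993]
ft_force: [0.1, 0.6, -1.0]
grip_width: 0.0007
grasp_force: 0.0
```

Call:
carry_out:
  moves:
    - {"x":1.3,"y":2.0,"z":0,"rx":0,"ry":0,"rz":0}
    - {"x":0,"y":0,"z":0,"rx":0,"ry":0,"rz":0}
    - {"x":0,"y":0,"z":0,"rx":0,"ry":0,"rz":0}
    - {"x":0,"y":0,"z":1.5,"rx":0,"ry":0,"rz":0}
    - {"x":0,"y":0,"z":1.5,"rx":0,"ry":0,"rz":0}

```text
clock: 5.22
position: [0.496, 0.3488, 0.1628]
orientation: [3.141, -0.0, 1.994]
ft_force: [-0.1, -0.8, -0.5]
grip_width: -0.0
grasp_force: 0.0
```

Call:
carry_out:
  moves:
    - {"x":0,"y":0,"z":1.5,"rx":0,"ry":0,"rz":0}
    - {"x":0,"y":0,"z":1.5,"rx":0,"ry":0,"rz":0}
    - {"x":0,"y":0,"z":0.9,"rx":0,"ry":0,"rz":0}
    - {"x":0,"y":0,"z":0,"rx":0,"ry":0,"rz":0}
    - {"x":0,"y":0,"z":0,"rx":0,"ry":0,"rz":0}

```text
clock: 5.63
position: [0.4957, 0.3487, 0.1234]
orientation: [-3.14, 0.0, 1.994]
ft_force: [0.1, -0.1, -0.0]
grip_width: 0.0003
grasp_force: 0.0
```

```bash
python3 -c "
from h import *
report()"
```

```text
TCP stand mm [-35.3  81.5 123.4] F [ 0.1 -0.1 -0. ] t 5.6333
ball [-90.5  93.1 137.1] 57
leg [-0.2 82.4 97.6] 77 angle 0.002
```

Call:
carry_out:
  moves:
    - {"x":0,"y":0.4,"z":0,"rx":0,"ry":0,"rz":0}
    - {"x":0,"y":0.4,"z":0,"rx":0,"ry":0,"rz":0}
    - {"x":0,"y":0.4,"z":0,"rx":0,"ry":0,"rz":0}
    - {"x":0,"y":0.3,"z":0,"rx":0,"ry":0,"rz":0}
    - {"x":0,"y":0.3,"z":0,"rx":0,"ry":0,"rz":0}

```text
clock: 6.1
position: [0.5131, 0.3572, 0.124]
orientation: [3.141, -0.0, 1.995]
ft_force: [-2.7, -0.4, 1.3]
grip_width: 0.0003
grasp_force: 2.2
```

Call:
carry_out:
  moves:
    - {"x":0,"y":0.3,"z":0,"rx":0,"ry":0,"rz":0}
    - {"x":0,"y":0.3,"z":0,"rx":0,"ry":0,"rz":0}
    - {"x":0,"y":0.3,"z":0,"rx":0,"ry":0,"rz":0}
    - {"x":0,"y":0.3,"z":0,"rx":0,"ry":0,"rz":0}
    - {"x":0,"y":0.3,"z":0,"rx":0,"ry":0,"rz":0}

```text
clock: 6.52
position: [0.5264, 0.363, 0.1236]
orientation: [-3.141, 0.0, 1.995]
ft_force: [-0.2, -0.7, 0.8]
grip_width: 0.0005
grasp_force: 0.8
```

Call:
carry_out:
  moves:
    - {"x":0,"y":0.2,"z":0,"rx":0,"ry":0,"rz":0}
    - {"x":0,"y":0.1,"z":0,"rx":0,"ry":0,"rz":0}
    - {"x":0,"y":0,"z":0,"rx":0,"ry":0,"rz":0}
    - {"x":0,"y":0,"z":0,"rx":0,"ry":0,"rz":0}

```text
clock: 6.85
position: [0.5291, 0.3643, 0.1236]
orientation: [3.141, -0.0, 1.995]
ft_force: [-0.0, -0.4, -0.5]
grip_width: 0.0004
grasp_force: 0.1
```

```bash
python3 -c "
from h import *
report('s4')"
```

```text
TCP stand mm [  1.5  82.3 123.6] F [-0.  -0.4 -0.5] t 6.85
ball [-91.   93.2 137.3] 56
leg [17.2 80.1 98.8] 84 angle -0.212
```

View pics/s4.png

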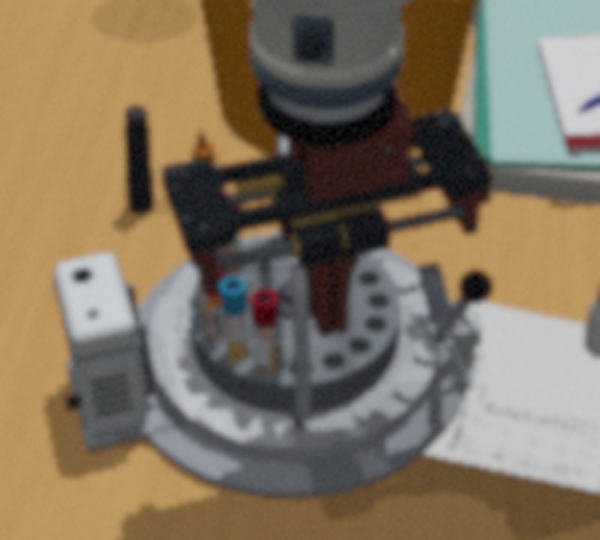

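The pawl is still off and the leg is at (300,350), about −0.21 rad. Another 9 mm should bring it to about −0.33.

Call:
carry_out:
  moves:
    - {"x":0,"y":0.3,"z":0,"rx":0,"ry":0,"rz":0}
    - {"x":0,"y":0.3,"z":0,"rx":0,"ry":0,"rz":0}
    - {"x":0,"y":0.3,"z":0,"rx":0,"ry":0,"rz":0}
    - {"x":0,"y":0,"z":0,"rx":0,"ry":0,"rz":0}
    - {"x":0,"y":0,"z":0,"rx":0,"ry":0,"rz":0}

```text
clock: 7.32
position: [0.5376, 0.3683, 0.1237]
orientation: [3.141, -0.0, 1.995]
ft_force: [-0.3, 0.5, -0.0]
grip_width: 0.0008
grasp_force: 0.0
```

```bash
python3 -c "
from h import *
report()"
```

```text
TCP stand mm [ 10.9  82.4 123.7] F [-0.3  0.5 -0. ] t 7.3167
ball [-91.   92.9 136.8] 56
leg [26.5 77.8 98.4] 83 angle -0.329
```

Call:
carry_out:
  moves:
    - {"x":0,"y":-1.0,"z":0,"rx":0,"ry":0,"rz":0}
    - {"x":0,"y":-1.0,"z":0,"rx":0,"ry":0,"rz":0}
    - {"x":0,"y":0,"z":-2.5,"rx":0,"ry":0,"rz":0}
    - {"x":0,"y":0,"z":-2.5,"rx":0,"ry":0,"rz":0}
    - {"x":0,"y":0,"z":-2.5,"rx":0,"ry":0,"rz":0}

```text
clock: 7.78
position: [0.5173, 0.359, 0.199]
orientation: [-3.14, 0.0, 1.995]
ft_force: [1.2, -0.3, 0.2]
grip_width: -0.0001
grasp_force: 0.0
```

Call:
carry_out:
  moves:
    - {"x":1.2,"y":-2.1,"z":0,"rx":0,"ry":0,"rz":0}
    - {"x":1.2,"y":-2.1,"z":0,"rx":0,"ry":0,"rz":0}
    - {"x":1.2,"y":-2.1,"z":0,"rx":0,"ry":0,"rz":0}
    - {"x":1.2,"y":-2.1,"z":0,"rx":0,"ry":0,"rz":0}
    - {"x":0,"y":0,"z":0,"rx":0,"ry":0,"rz":0}

```text
clock: 8.2
position: [0.4177, 0.3679, 0.1984]
orientation: [-3.138, 0.0, 1.997]
ft_force: [-0.1, 0.2, -0.4]
grip_width: 0.0006
grasp_force: 0.0
```

Call:
carry_out:
  moves:
    - {"x":0,"y":0,"z":0,"rx":0,"ry":0,"rz":0}
    - {"x":0,"y":0,"z":2.0,"rx":0,"ry":0,"rz":0}
    - {"x":0,"y":0,"z":2.0,"rx":0,"ry":0,"rz":0}
    - {"x":0,"y":0,"z":2.0,"rx":0,"ry":0,"rz":0}
    - {"x":0,"y":0,"z":1.8,"rx":0,"ry":0,"rz":0}

```text
clock: 8.62
position: [0.4232, 0.3687, 0.1198]
orientation: [3.141, -0.0, 1.994]
ft_force: [0.2, -1.1, -0.6]
grip_width: 0.0005
grasp_force: 0.0
```

Call:
carry_out:
  moves:
    - {"x":0,"y":0,"z":0,"rx":0,"ry":0,"rz":0}
    - {"x":0,"y":0,"z":0,"rx":0,"ry":0,"rz":0}

```text
clock: 8.78
position: [0.4227, 0.3683, 0.1201]
orientation: [-3.14, 0.001, 1.994]
ft_force: [-0.1, -0.6, 0.1]
grip_width: 0.0009
grasp_force: 0.0
```

```bash
python3 -c "
from h import *
report()"
```

```text
TCP stand mm [-94.1 129.  120.1] F [-0.1 -0.6  0.1] t 8.7833
ball [-89.8  93.8 134.4] 33
leg [26.7 78.  97.9] 86 angle -0.329
```

Call:
carry_out:
  moves:
    - {"x":-0.5,"y":0,"z":0,"rx":0,"ry":0,"rz":0}
    - {"x":-0.5,"y":0,"z":0,"rx":0,"ry":0,"rz":0}
    - {"x":-0.5,"y":0,"z":0,"rx":0,"ry":0,"rz":0}
    - {"x":-0.5,"y":0,"z":0,"rx":0,"ry":0,"rz":0}
    - {"x":-0.5,"y":0,"z":0,"rx":0,"ry":0,"rz":0}

```text
clock: 9.25
position: [0.4334, 0.3457, 0.1212]
orientation: [3.141, -0.0, 1.994]
ft_force: [0.2, -0.1, -0.1]
grip_width: 0.0004
grasp_force: 0.3
```

Call:
carry_out:
  moves:
    - {"x":-0.5,"y":0,"z":0,"rx":0,"ry":0,"rz":0}
    - {"x":-0.5,"y":0,"z":0,"rx":0,"ry":0,"rz":0}
    - {"x":-0.5,"y":0,"z":0,"rx":0,"ry":0,"rz":0}
    - {"x":-0.5,"y":0,"z":0,"rx":0,"ry":0,"rz":0}
    - {"x":-0.5,"y":0,"z":0,"rx":0,"ry":0,"rz":0}

```text
clock: 9.67
position: [0.4433, 0.3228, 0.1206]
orientation: [-3.141, 0.0, 1.995]
ft_force: [0.4, 0.0, 0.1]
grip_width: 0.0006
grasp_force: 0.1
```

Call:
carry_out:
  moves:
    - {"x":-0.5,"y":0,"z":0,"rx":0,"ry":0,"rz":0}
    - {"x":-0.4,"y":0,"z":0,"rx":0,"ry":0,"rz":0}
    - {"x":-0.4,"y":0,"z":0,"rx":0,"ry":0,"rz":0}
    - {"x":0,"y":0,"z":0,"rx":0,"ry":0,"rz":0}
    - {"x":0,"y":0,"z":0,"rx":0,"ry":0,"rz":0}

```text
clock: 10.08
position: [0.4486, 0.3113, 0.1207]
orientation: [-3.142, -0.0, 1.994]
ft_force: [-0.2, -0.3, 0.7]
grip_width: 0.0005
grasp_force: 0.0
```

Call:
carry_out:
  moves:
    - {"x":1.5,"y":0,"z":0,"rx":0,"ry":0,"rz":0}
    - {"x":0,"y":0,"z":-2.5,"rx":0,"ry":0,"rz":0}
    - {"x":0,"y":0,"z":-2.5,"rx":0,"ry":0,"rz":0}
    - {"x":0,"y":0,"z":-2.4,"rx":0,"ry":0,"rz":0}
    - {"x":0,"y":0,"z":0,"rx":0,"ry":0,"rz":0}

```text
clock: 10.5
position: [0.4444, 0.3271, 0.1991]
orientation: [3.134, -0.001, 1.995]
ft_force: [0.7, 0.2, 0.1]
grip_width: 0.0001
grasp_force: 0.0
```

```bash
python3 -c "
from h import *
report('s5')"
```

```text
TCP stand mm [-91.   82.5 199.1] F [0.7 0.2 0.1] t 10.5
ball [-91.1   2.2 134.8] 48
leg [26.4 77.6 98.1] 83 angle -0.329
```

View pics/s5.png

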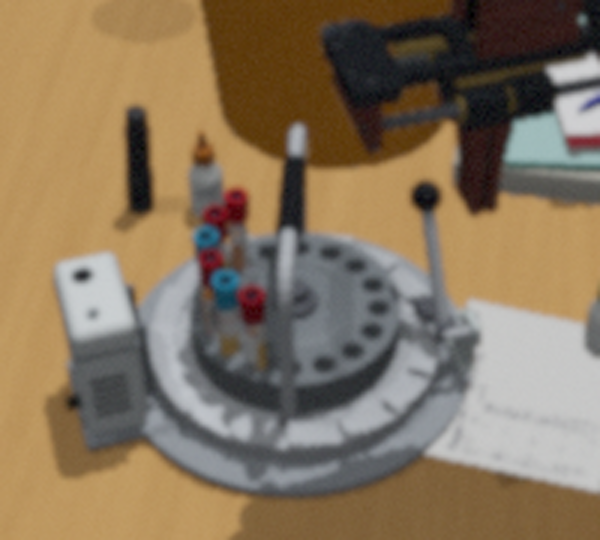

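The pawl is down (ball at (425,195)) and all six tubes are standing. I go back behind the left leg for the final push to the stop.

Call:
carry_out:
  moves:
    - {"x":0,"y":2.1,"z":0,"rx":0,"ry":0,"rz":0}
    - {"x":-0.3,"y":2.1,"z":0,"rx":0,"ry":0,"rz":0}
    - {"x":0,"y":2.1,"z":0,"rx":0,"ry":0,"rz":0}
    - {"x":0,"y":2.1,"z":0,"rx":0,"ry":0,"rz":0}
    - {"x":0,"y":0,"z":0,"rx":0,"ry":0,"rz":0}

```text
clock: 10.97
position: [0.5226, 0.3581, 0.1933]
orientation: [3.141, -0.0, 1.994]
ft_force: [-0.1, -0.5, -0.5]
grip_width: 0.0001
grasp_force: 0.0
```

Call:
carry_out:
  moves:
    - {"x":0,"y":0,"z":0,"rx":0,"ry":0,"rz":0}
    - {"x":0,"y":0,"z":2.0,"rx":0,"ry":0,"rz":0}
    - {"x":0,"y":0,"z":2.0,"rx":0,"ry":0,"rz":0}
    - {"x":0,"y":0,"z":2.0,"rx":0,"ry":0,"rz":0}
    - {"x":0,"y":0,"z":1.5,"rx":0,"ry":0,"rz":0}

```text
clock: 11.38
position: [0.5178, 0.3559, 0.1174]
orientation: [-3.138, 0.0, 1.995]
ft_force: [-0.1, 0.4, -0.4]
grip_width: 0.0005
grasp_force: 0.0
```

Call:
carry_out:
  moves:
    - {"x":0,"y":0,"z":0,"rx":0,"ry":0,"rz":0}
    - {"x":0,"y":0,"z":0,"rx":0,"ry":0,"rz":0}

```text
clock: 11.55
position: [0.5185, 0.3562, 0.1186]
orientation: [-3.138, 0.0, 1.995]
ft_force: [-0.7, 0.2, 0.7]
grip_width: 0.0007
grasp_force: 0.0
```

```bash
python3 -c "
from h import *
report()"
```

```text
TCP stand mm [-11.5  79.1 118.6] F [-0.7  0.2  0.7] t 11.55
ball [-91.6   5.5 131.3] 20
leg [26.5 77.4 96.8] 86 angle -0.33
```

Call:
carry_out:
  moves:
    - {"x":0.3,"y":0.5,"z":-0.5,"rx":0,"ry":0,"rz":0}
    - {"x":0,"y":0.6,"z":0,"rx":0,"ry":0,"rz":0}
    - {"x":0,"y":0.6,"z":0,"rx":0,"ry":0,"rz":0}
    - {"x":0,"y":0.4,"z":0,"rx":0,"ry":0,"rz":0}
    - {"x":0,"y":0.1,"z":0,"rx":0,"ry":0,"rz":0}

```text
clock: 12.02
position: [0.5399, 0.3693, 0.1252]
orientation: [3.141, -0.0, 1.995]
ft_force: [-0.9, -0.8, 1.0]
grip_width: 0.0007
grasp_force: 0.5
```

Call:
carry_out:
  moves:
    - {"x":0,"y":0.1,"z":0,"rx":0,"ry":0,"rz":0}
    - {"x":0,"y":0.1,"z":0,"rx":0,"ry":0,"rz":0}
    - {"x":0,"y":0.1,"z":0,"rx":0,"ry":0,"rz":0}
    - {"x":0,"y":0,"z":0,"rx":0,"ry":0,"rz":0}
    - {"x":0,"y":0,"z":0,"rx":0,"ry":0,"rz":0}

```text
clock: 12.43
position: [0.5416, 0.3699, 0.1245]
orientation: [-3.141, 0.0, 1.995]
ft_force: [-0.4, -1.0, -0.3]
grip_width: 0.0004
grasp_force: 0.4
```

```bash
python3 -c "
from h import *
report()"
```

```text
TCP stand mm [ 15.2  82.3 124.5] F [-0.4 -1.  -0.3] t 12.4333
ball [-87.    3.1 130.2] 14
leg [30.  76.1 96.4] 84 angle -0.375
```

Nearly at the stop. I keep pushing in small steps until the force rises.

Call:
carry_out:
  moves:
    - {"x":0,"y":0.1,"z":0,"rx":0,"ry":0,"rz":0}
    - {"x":0,"y":0.1,"z":0,"rx":0,"ry":0,"rz":0}
    - {"x":0,"y":0,"z":0,"rx":0,"ry":0,"rz":0}
    - {"x":0,"y":0,"z":0,"rx":0,"ry":0,"rz":0}

```text
clock: 12.82
position: [0.5424, 0.3702, 0.1244]
orientation: [-3.139, 0.0, 1.995]
ft_force: [-4.4, -2.7, 2.3]
grip_width: 0.0008
grasp_force: 2.4
```

```bash
python3 -c "
from h import *
report()"
```

```text
TCP stand mm [ 16.1  82.2 124.4] F [-4.4 -2.7  2.3] t 12.8167
ball [-86.8   1.8 129.8] 9
leg [31.6 76.5 94.5] 81 angle -0.392
```

The force has risen to 5 N at −0.392 rad, so it is on the stop. I retract clear and check.

Call:
carry_out:
  moves:
    - {"x":0,"y":-0.7,"z":0,"rx":0,"ry":0,"rz":0}
    - {"x":0,"y":-1.3,"z":0,"rx":0,"ry":0,"rz":0}
    - {"x":0,"y":0,"z":-2.5,"rx":0,"ry":0,"rz":0}
    - {"x":0,"y":0,"z":-2.5,"rx":0,"ry":0,"rz":0}
    - {"x":0,"y":0,"z":-2.5,"rx":0,"ry":0,"rz":0}

```text
clock: 13.28
position: [0.525, 0.3626, 0.2003]
orientation: [3.142, -0.0, 1.995]
ft_force: [-0.1, 0.4, -0.0]
grip_width: 0.0004
grasp_force: 0.0
```

Call:
carry_out:
  moves:
    - {"x":2.0,"y":-2.0,"z":-0.5,"rx":0,"ry":0,"rz":0}
    - {"x":2.5,"y":-2.5,"z":0,"rx":0,"ry":0,"rz":0}
    - {"x":2.5,"y":-2.5,"z":0,"rx":0,"ry":0,"rz":0}
    - {"x":2.5,"y":-2.5,"z":0,"rx":0,"ry":0,"rz":0}
    - {"x":2.0,"y":-2.0,"z":0,"rx":0,"ry":0,"rz":0}

```text
clock: 13.7
position: [0.3712, 0.4207, 0.205]
orientation: [3.141, -0.001, 1.995]
ft_force: [0.5, 0.1, -0.0]
grip_width: 0.0003
grasp_force: 0.0
```

Call:
carry_out:
  moves:
    - {"x":1.0,"y":-1.0,"z":0,"rx":0,"ry":0,"rz":0}
    - {"x":0,"y":0,"z":0,"rx":0,"ry":0,"rz":0}
    - {"x":0,"y":0,"z":0,"rx":0,"ry":0,"rz":0}
    - {"x":0,"y":0,"z":0,"rx":0,"ry":0,"rz":0}

```text
clock: 14.03
position: [0.3611, 0.4252, 0.2049]
orientation: [3.14, -0.0, 1.995]
ft_force: [-0.5, -0.3, -0.5]
grip_width: 0.0003
grasp_force: 0.0
```

```bash
python3 -c "
from h import *
report('s6')"
```

```text
TCP stand mm [-127.4  206.   204.9] F [-0.5 -0.3 -0.5] t 14.0333
ball [-90.9   1.9 134.8] 45
leg [31.3 76.6 95.1] 79 angle -0.388
```

View pics/s6.png

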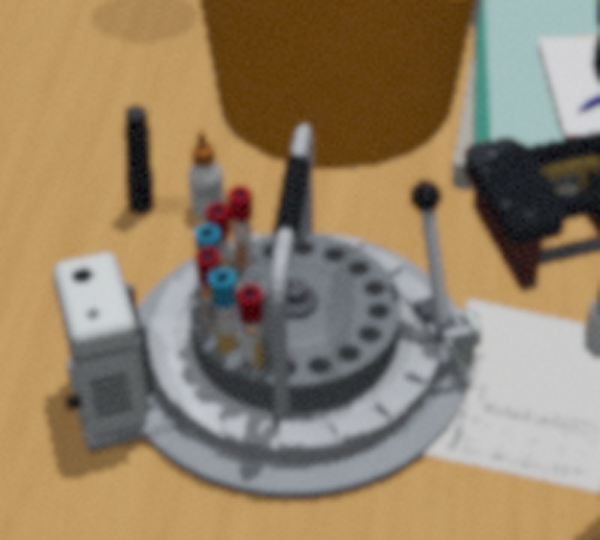

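The pawl is fully down: its ball reads y ≈ 1.9 mm, against 1.5 mm at the start by the same measure. The carousel is at −0.39 rad, the six tubes and the bystanders are standing, and the arm is clear.

```bash
python3 -c "
from plant import r
print(r.close_job())"
```

```text
the job is handed in; nothing more can be done
None
```

The job is handed in: the carousel is back one notch at about −0.39 rad, resting against the re-engaged pawl, with all six tubes standing and the other things on the desk where they were.

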